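# Put the clean tall beaker away in a folded-up storage tray

### The arm

A 6-joint arm with a two-finger parallel gripper is mounted at the origin on the work surface. World frame = base frame: x ahead of the robot, y to its left, z up, the work surface at z = 0. Lengths are in mm, angles in rad, forces in N, time in s.
With the tool pointing down it reaches from about 350 to 875 mm from the base axis. Payload 4.2 kg.
Tool frame: the origin (TCP) lies at the very end of the fingers, on their centre line; the grasp point (between the pads) lies 19 mm behind it; z points along the fingers, y is the line along which they close (so a half turn about z gives the same grasp; the last joint's range is limited). The gripper opens to 85 mm and grips with 20 to 120 N. Pads are 22 mm wide; open, the fingers measure 114 mm over their backs; the gripper's body (76 mm by 85 mm) begins 54 mm behind the grasp point. The pads swing forward as they close: fully open they stand 13 mm farther back than shut.
Start: joints at [-0.896, 0.385, 0.008, 0, -1.194, -0.259], TCP at [252.464, -571.718, 231.312] pointing down, gripper open.
Joint ranges: [-3.14, 3.14], [-1.21, 2.06], [-1.07, 1.41], [-3.16, 2.05], [-2.99, -0.16], [-3.1, 3.1]. Speed limits (rad/s): [2.79, 2.79, 3.14, 3.14, 3.14, 3.14].

### API

Orientations are given as a unit quaternion [x, y, z, w].
In Python, from bench import read_state, get_image, get_calibration, job_done gives the robot as it stands.
- The arm moves only by the shell command python3 -m creep 'ROWS'. ROWS is a JSON object of lists of equal length, an entry for each row: "translation": the shift along the world's x, y, z in cm, a list of three; "delta_rot": the turn, a rotation vector about the world's x, y, z in degrees, a list of three; "hand": the finger opening in cm, from 0 to 8.54. A call has 1 to 8 rows; each row is the pose to reach, as a shift and turn from the pose commanded when the call began; what a row does not reach only later rows make up. A row lasts 1/8 s, in which the tool goes at most 62.5 mm and 10.7 degrees, less where a joint would pass 70% of its speed; a pose out of reach is approached as far as the arm can. A call with a gripper value outside its range is refused whole. The fingers move at their own pace and stop on an object; the grip force is fixed at half the most. Time passes only in rows, so rows that repeat a pose let the fingers close. It gives the time, the measured TCP pose, the force, the opening and the grip force at its end, in the units of the state.
- read_state(): the state, without advancing time (a new reading comes with each control period).
- get_image(name): name is "side" or "top" or "wrist"; returns (picture, depth): 420x560x3 uint8, red, green, blue; 420x560 float32, mm along the optical axis (not along the pixel's ray), 0 where there is no reading.
- get_calibration(name): a dict with "intrinsics" (3x3 intrinsics, pixels), "dist" ([k1, k2, p1, p2, k3] as OpenCV has them; the pictures are not rectified), "xyz" and "attitude" of the camera in the world. Camera axes: x right, y down, z forward; pixel columns grow to the right and rows downward; lengths in mm; the calibration is good to about 2 mm. A picture is of the moment at which its call begins: read the wrist's pose just before it. get_calibration takes no time and is no camera call; for the wrist camera it gives the pose at the moment of the call.
- job_done(): hands the job in; it is judged then, once.
The state is a dict: "clock": time; "joints": joint angles; "joint_vel": joint speeds; "joint_efforts": joint torques, N m; "position": TCP position; "ee_rot": TCP orientation; "contact_force": force on the tool from outside, world axes, zero at the start; "wrist_torque": the same for the moment, N m; "gripper_width": finger opening in mm; "grasp_force": force on a finger pad.
Only numpy, scipy, OpenCV 4.12 (cv2) and the standard library are available. Lean on these libraries where they do the work, as an engineer would, in place of code of your own. Each camera call takes 0.05 s, during which the arm holds its last target. There are 200 camera calls.

### The job

Fold up all four walls of the cardboard storage tray so that they stand upright. Then lift the tall beaker up and off its peg on the draining rack and set it down, without dropping it, mouth down and flat on the floor of the tray, and let go. Leave the two low beakers hanging on their pegs, do not disturb the amber bottle and the rotor cover, and leave the tray walls standing.

Things in the scene. Friction and masses are not known exactly. Their poses are not given: they have to be found in the camera images.
- beaker_tall: Tall-form glass beaker, longest of the three on the rack: 54 mm diameter (rim bead 57), 95 mm tall, wall 3, base 4, 60 to 120 g. Hangs upside down: base on the peg's tip, inner wall along the peg, axis parallel to it and 17 mm below. Origin: centre of the outer face of the closed base (upper end); z out of the base, along the peg. Comes free after rising 91 mm.
- beaker_tall_mouth (a point): Centre of the tall beaker's mouth, at z = -95 mm on the beaker's axis.
- rack: Fixed steel wire draining rack, 300 mm wide (y). Origin on the bench under the middle front peg's tip; -x faces the robot, z up. Three front pegs, 12 mm thick, 115 long, at y = -115, 0, 115 mm, tips at x = 0, z = 165 mm, all leaning 35 deg from vertical along (-0.574, 0, 0.819). Top rail behind at x = 135, z = 185 mm with two short empty pegs. Beakers are 61 mm apart; nothing is above them.
- tray: Storage tray, plain brown die-cut cardboard, fixed on a grey rubber mat 280 x 270 x 2 mm. Origin on the bench under the tray's middle, z up, x along the longer side of its floor. Floor 150 mm (x) by 130 mm (y), its upper face 6 mm above the bench. Upright walls reach 47 mm above the bench and leave 142 x 122 mm inside.
- wall_far (a joint): Hinge angle of the tray wall on the tray's +x side: 0 flat outwards, 1.57 upright (stop 1.60); starts at 0.5 to 0.9. Crease 75 mm from the tray's middle, 2 mm above the bench; wall 128 mm long, 45 tall, 4 thick; upright, its outer face stands on the crease line. Stiff crease: stays at any angle where it is left; about 0.7 N at the top edge moves it.
- wall_left (a joint): Hinge angle of the tray wall on the tray's +y side: 0 flat outwards, 1.57 upright (stop 1.60); starts at 0.5 to 0.9. Crease 65 mm from the tray's middle, 2 mm above the bench; wall 148 mm long, 45 tall, 4 thick; upright, its outer face stands on the crease line. Stiff crease: stays at any angle where it is left; about 0.7 N at the top edge moves it.
- wall_near (a joint): Hinge angle of the tray wall on the tray's -x side: 0 flat outwards, 1.57 upright (stop 1.60); starts at 0.5 to 0.9. Crease 75 mm from the tray's middle, 2 mm above the bench; wall 128 mm long, 45 tall, 4 thick; upright, its outer face stands on the crease line. Stiff crease: stays at any angle where it is left; about 0.7 N at the top edge moves it.
- wall_right (a joint): Hinge angle of the tray wall on the tray's -y side: 0 flat outwards, 1.57 upright (stop 1.60); starts at 0.5 to 0.9. Crease 65 mm from the tray's middle, 2 mm above the bench; wall 148 mm long, 45 tall, 4 thick; upright, its outer face stands on the crease line. Stiff crease: stays at any angle where it is left; about 0.7 N at the top edge moves it.
- beaker_low_a: A low-form glass beaker, 54 mm outside diameter but only 62 mm tall, hanging upside down on another peg of the rack in the same way. Origin: centre of its closed base (the upper end), z out of the base along the peg. Stays on its peg.
- beaker_low_b: A low-form glass beaker, 54 mm outside diameter but only 62 mm tall, hanging upside down on another peg of the rack in the same way. Origin: centre of its closed base (the upper end), z out of the base along the peg. Stays on its peg.
- amber_bottle: Closed amber glass reagent bottle, 60 mm diameter, 125 mm tall, standing on the bench beyond the work. Origin: centre of its underside. Bystander.
- rotor_cover: Metal rotor cover of the centrifuge, a disc 150 mm across with a black knob in the middle, 32 mm tall over all, lying on the bench near the robot. Origin: centre of its underside. Bystander.

How it is judged (in metres and radians):
On the way, in this order (a step that is already met when the one before it is completed fails the run):
1. all four walls of the tray stand upright (hinge angles above 1.40 rad) while the tall beaker still hangs on its peg (value of joint each of wall_far, wall_left, wall_near, wall_right above 1.4 rad and distance of beaker_tall from where it was at the start of the episode below 0.03 m), for 0.2 s.
2. the tall beaker, held in the fingers, is lifted off its peg (its mouth more than 150 mm above the bench, by the rack) (z of beaker_tall_mouth in the frame of rack above 0.15 m and contact force between beaker_tall and the fingers above 1 N), for 0.1 s.
At the end, for the whole second after the job is handed in: All four tray walls stand upright (hinge angles above 1.40 rad, 80 degrees), and the tall beaker stands released and at rest inside them on the tray floor, mouth down (its base uppermost, axis within 0.1 rad of vertical, base centre 95 to 107 mm above the bench) (value of joint each of wall_far, wall_left, wall_near, wall_right above 1.4 rad and x of beaker_tall in the frame of tray between -0.048 and 0.048 m and y of beaker_tall in the frame of tray between -0.038 and 0.038 m and z of beaker_tall in the frame of tray between 0.095 and 0.107 m and angle between beaker_tall's own z axis and vertical below 0.1 rad and linear speed of beaker_tall below 0.02 m/s and contact force between beaker_tall and the fingers below 0.1 N); the robot touches nothing.
It fails at once if the tall beaker is dropped (moves faster than 0.5 m/s while no finger touches it) (linear speed of beaker_tall above 0.5 m/s and contact force between beaker_tall and the fingers below 0.05 N).
It fails at once if a low beaker is moved more than 20 mm (distance of beaker_low_a from where it was at the start of the episode above 0.02 m).
It fails at once if a low beaker is moved more than 20 mm (distance of beaker_low_b from where it was at the start of the episode above 0.02 m).
It fails at once if the amber bottle is moved more than 20 mm (distance of amber_bottle from where it was at the start of the episode above 0.02 m).
It fails at once if the rotor cover is moved more than 20 mm (distance of rotor_cover from where it was at the start of the episode above 0.02 m).
It also fails if it takes over 64 s, if anything falls off the work surface, if the arm or the gripper's body presses on something with over 40 N, if the wrist force passes 120 N, or if a joint passes its speed limit or range.

## Working session

There is one attempt and no reset: what is moved stays moved. The work goes in short steps, Python scripts to look and compute and a shell command to move; the robot and the scene stay as the last step left them, time stands still between calls to the robot, and variables do not carry over. Pictures are saved under pics/ and viewed, at most 10 in all, crops included, and the job is handed in when it is done.

```bash
mkdir -p pics; ls; cat > h.py <<'E'
import numpy as np, cv2
from scipy.spatial.transform import Rotation as R
from bench import *
def cam(n):
    c=get_calibration(n); return np.array(c["intrinsics"]),np.array(c["dist"]),np.array(c["xyz"]),c["attitude"]
def pts(n,depth):
    K,d,t,q=cam(n); H,W=depth.shape
    u,v=np.meshgrid(np.arange(W),np.arange(H))
    p=cv2.undistortPoints(np.stack([u,v],-1).reshape(-1,1,2).astype(np.float64),K,d).reshape(H,W,2)
    P=np.dstack([p,np.ones((H,W))])*depth[...,None]
    q=np.array(q); Rm=R.from_quat(q).as_matrix() if q.size==4 else q.reshape(3,3)
    return P@Rm.T+t
E
python3 - <<'E'
from h import *
s=read_state(); print(s)
for n in ["side","top","wrist"]:
    c=get_calibration(n); print(n,c)
    im,d=get_image(n); cv2.imwrite(f"pics/{n}0.png",im[...,::-1]); np.savez(f"{n}0.npz",im=im,d=d,P=pts(n,d))
E
```

```text
pics
{'clock': 0.0, 'joints': array([-8.96431471e-01,  3.85577994e-01,  6.62174160e-03, -5.05514896e-04,
       -1.19398958e+00, -2.58599003e-01]), 'joint_vel': array([ 1.92539700e-03,  2.20556878e-03,  3.61308147e-03,  8.67732510e-04,
       -5.60210254e-04,  4.27407814e-06]), 'joint_efforts': array([-1.01086483e-03, -3.92289627e+01,  1.88403511e+01,  4.18618441e+00,
       -4.70101790e-03, -4.05964244e-06]), 'position': array([ 252.2150422 , -571.21298397,  230.20607288]), 'ee_rot': array([-2.06297498e-01,  9.78488698e-01,  1.06557680e-03, -2.73541068e-04]), 'contact_force': array([-0.59943794,  0.08193508, -0.86529454]), 'wrist_torque': array([ 0.00122307,  0.02043508, -0.00637833]), 'grasp_force': 0.0, 'gripper_width': 85.13762048491388}
side {'intrinsics': array([[439.23634397,   0.        , 280.48277794],
       [  0.        , 439.23634397, 201.44438968],
       [  0.        ,   0.        ,   1.        ]]), 'dist': array([-0.03435553,  0.        ,  0.        ,  0.        ,  0.        ]), 'xyz': array([256.12792791, 450.80932478, 818.40008369]), 'attitude': array([-0.29764895,  0.89411625, -0.32040218,  0.09645553])}
top {'intrinsics': array([[401.86858622,   0.        , 278.69371937],
       [  0.        , 401.86858622, 214.18424409],
       [  0.        ,   0.        ,   1.        ]]), 'dist': array([-0.11773405,  0.        ,  0.        ,  0.        ,  0.        ]), 'xyz': array([4.57839256e+02, 9.91335541e-02, 1.11234520e+03]), 'attitude': array([ 0.71030457, -0.70050424,  0.05323813, -0.04389681])}
wrist {'intrinsics': array([[370.80475321,   0.        , 278.45995304],
       [  0.        , 370.80475321, 208.61631216],
       [  0.        ,   0.        ,   1.        ]]), 'dist': array([-0.08769934,  0.        ,  0.        ,  0.        ,  0.        ]), 'xyz': array([ 186.52281974, -601.0579475 ,  373.29997412]), 'attitude': array([0.54078897, 0.82873581, 0.12076314, 0.07848897])}
```

View pics/top0.png

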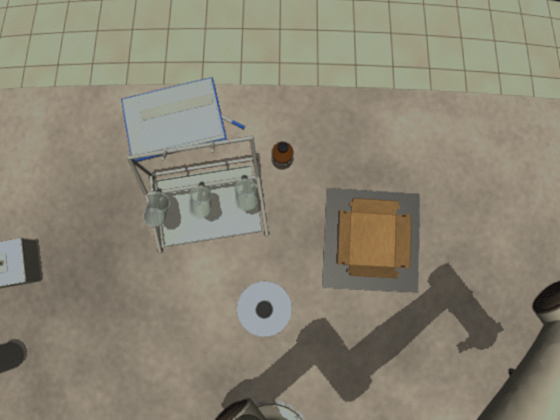

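View pics/side0.png

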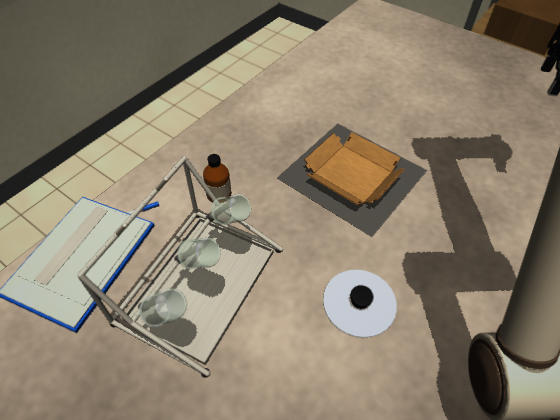

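Top: rack at left (pegs/beakers at about (155,207), (200,200), (245,193)), tray at (373,240) on its mat, rotor cover at (264,309), bottle at (282,153). The side view shows the same layout, and the beaker at (165,305) looks longest.

```bash
python3 - <<'E'
from h import *
T=np.load("top0.npz");S=np.load("side0.npz")
a=cv2.resize(T["im"][130:260,115:275],None,fx=3.7,fy=3.7,interpolation=cv2.INTER_CUBIC)[:480]
b=cv2.resize(S["im"][150:390,70:290],None,fx=2,fy=2,interpolation=cv2.INTER_CUBIC)[:480]
o=np.zeros((480,a.shape[1]+b.shape[1],3),np.uint8);o[:a.shape[0],:a.shape[1]]=a;o[:,a.shape[1]:]=b
o=cv2.resize(o,(800,int(480*800/o.shape[1])));cv2.imwrite("pics/rack.png",o[...,::-1]);print(a.shape,b.shape)
im,P=T["im"],T["P"]
# mat
hsv=cv2.cvtColor(im,cv2.COLOR_RGB2HSV)
roi=np.zeros(im.shape[:2],np.uint8);roi[180:300,315:430]=1
box=(hsv[...,1]>110)&(hsv[...,0]<25)&(roi>0)
mat=((hsv[...,1]<40)&(hsv[...,2]<110)&(roi>0)).astype(np.uint8)
mat=cv2.morphologyEx(mat|box.astype(np.uint8),cv2.MORPH_OPEN,np.ones((3,3)))
m=max(cv2.findContours(mat,0,2)[0],key=cv2.contourArea)
K,d,t,q=cam("top");q=np.array(q);Rm=R.from_quat(q).as_matrix()
def ray(uv,z):
    p=cv2.undistortPoints(np.array(uv,float).reshape(-1,1,2),K,d).reshape(-1,2)
    r=np.c_[p,np.ones(len(p))]@Rm.T
    return t+r*((z-t[2])/r[:,2])[:,None]
w=ray(m,2)[:,:2].astype(np.float32);print("mat",cv2.minAreaRect(w), cv2.boxPoints(cv2.minAreaRect(w)))
# depth check: tray
Q=P[box];print("tray pts z pct",np.percentile(Q[:,2],[1,10,50,90,99]))
f=Q[abs(Q[:,2]-6)<4];print(cv2.minAreaRect(f[:,:2].astype(np.float32)))
print("mat z",np.median(P[mat>0][:,2]))
# rotor, bottle
for n,(u,v) in dict(rotor=(285,309),knob=(264,309),bottle=(283,148)).items():print(n,P[v,u])
# rack region
X=P[130:260,115:275].reshape(-1,3);X=X[(X[:,2]>60)&(X[:,2]<400)]
print(len(X),np.percentile(X[:,2],[5,25,50,75,95,99.5]))
np.save("rackpts.npy",X)
for u,v in [(155,207),(200,200),(245,193),(158,190),(201,184),(245,179),(148,222),(195,213),(240,205)]:print(u,v,P[v,u].round())
E
```

```text
(480, 592, 3) (480, 440, 3)
mat ((545.0321044921875, -274.0154113769531), (269.04718017578125, 278.6639404296875), 87.00463104248047) [[ 398.86093 -401.0744 ]
 [ 677.14417 -415.63605]
 [ 691.20325 -146.95642]
 [ 412.92004 -132.39478]]
tray pts z pct [ 1.15774223  3.60850146  8.47169856 28.98462648 38.2908093 ]
((546.3073120117188, -291.5572509765625), (183.271240234375, 162.5743408203125), 84.16258239746094)
mat z 4.808412502860733
rotor [351.93301728 -33.99184572   6.18556542]
knob [354.074445    22.27588584  35.57734976]
bottle [765.95186182 -20.93276201 121.51340663]
3371 [ 72.20457289 122.73581769 149.75436156 165.24440647 189.03825497
 230.48476968]
155 207 [602. 286. 166.]
200 200 [621. 177. 165.]
245 193 [639.  70. 168.]
158 190 [660. 306.  80.]
201 184 [677. 192.  82.]
245 179 [681.  73. 131.]
148 222 [567. 305. 151.]
195 213 [591. 192. 148.]
240 205 [613.  83. 148.]
```

View pics/rack.png

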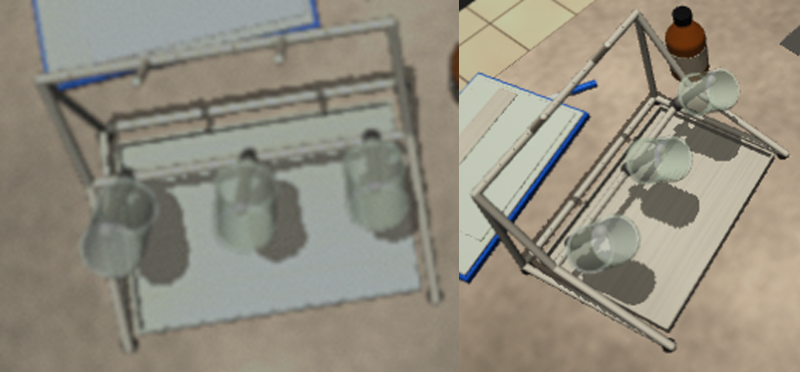

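The crop shows three inverted beakers. In the top view their closed bases face down-left of the crop at about (110,255), (245,230) and (380,210). The left one casts the longest shadow, so it is probably the tall one. I'll check that with depth.

```bash
python3 - <<'E'
from h import *
T=np.load("top0.npz");S=np.load("side0.npz")
# rack yaw from top rail: points z 178..195 in top, far x
Pt=T["P"][130:260,115:275].reshape(-1,3);Ps=S["P"][150:390,60:300].reshape(-1,3)
r=Pt[(Pt[:,2]>175)&(Pt[:,2]<200)&(Pt[:,0]>690)]
l=cv2.fitLine(r[:,:2].astype(np.float32),cv2.DIST_HUBER,0,.01,.01).ravel();print("rail",len(r),r.mean(0),l,"yaw",np.degrees(np.arctan2(-l[0],l[1])))
yaw=np.arctan2(-l[0],l[1])
if abs(yaw)>1.57: yaw-=np.pi*np.sign(yaw)
Rz=R.from_euler('z',yaw).as_matrix()
c=r.mean(0); lo=(r-c)@Rz; print("rail y mid",(lo[:,1].min()+lo[:,1].max())/2,np.ptp(lo[:,1]))
o=c+Rz@np.array([-135,(lo[:,1].min()+lo[:,1].max())/2,0]);o[2]=0
print("rack origin",o,"yaw deg",np.degrees(yaw))
A=np.array([[-.574,0,.819],[0,1,0],[.819,0,.574]]) # axial, y, normal(up)
tip=np.array([0,0,165])
for nm,X in [("top",Pt),("side",Ps)]:
  L=(X-o)@Rz
  for y in (-115,0,115):
    B=(L-[0,y,165])@A.T
    k=(abs(B[:,1])<40)&(B[:,0]>-120)&(B[:,0]<25)&(abs(B[:,2]+17)<40)
    b=B[k]; up=b[(b[:,2]>-50)]
    print(nm,y,len(b),"axial pct",np.percentile(b[:,0],[2,10,50,90,98]).round(),"y",np.percentile(b[:,1],[3,50,97]).round(),"n",np.percentile(b[:,2],[3,50,97]).round())
    print("   hist ax",np.histogram(b[:,0],range(-120,31,10))[0])
E
```

```text
rail 546 [744.42276375 204.74343513 187.19321591] [ 1.7751361e-01 -9.8411834e-01  7.4433630e+02  2.0386790e+02] yaw -169.77502
rail y mid 0.43194614356303873 308.37847289774265
rack origin [611.49011191 181.20417745   0.        ] yaw deg 10.22497
top -115 814 axial pct [-115. -110.  -20.    1.    4.] y [-37.  -3.  27.] n [-42.   0.  19.]
   hist ax [ 82 108   6   0   0   0  47  55  58  53  56 245 104   0   0]
top 0 707 axial pct [-115. -111.  -13.    1.    3.] y [-26.  -3.  26.] n [-35.   2.  19.]
   hist ax [ 81  19   4   0   0   0  51  50  53  58  57 243  91   0   0]
top 115 840 axial pct [-115. -111.  -21.    3.    5.] y [-26.  -5.  34.] n [-35.  -2.  11.]
   hist ax [ 93  38  17  46  37  34  42  36  33  47  37  93 287   0   0]
side -115 1085 axial pct [-114. -102.  -12.    0.    3.] y [-20.  12.  27.] n [-35.  -2.  20.]
   hist ax [ 78  36   7   0   0  21  75  78  92  89  96 394 119   0   0]
side 0 1209 axial pct [-115.  -61.   -9.    0.    2.] y [-19.  11.  27.] n [-35.  -2.  20.]
   hist ax [ 95   9   0   0   0  19  70  90  87  96 109 506 128   0   0]
side 115 1693 axial pct [-115. -110.  -14.    2.    3.] y [-22.  14.  38.] n [-42.  -8.  13.]
   hist ax [174 187  52  62  55  49  57  55  62  49  68 328 495   0   0]
```

```bash
cat >> h.py <<'E'
def bfit(P,base,axis,y0=None,L=95):
    """cylinder fit r=27 near guess base/axis -> base centre, axis, residual, by least squares on surface points"""
    from scipy.optimize import least_squares
    axis=np.array(axis)/np.linalg.norm(axis);base=np.array(base,float)
    def parts(X,b,a):
        ax=(X-b)@a; rad=np.linalg.norm((X-b)-ax[:,None]*a,axis=1); return ax,rad
    e1=np.cross(axis,[0,1,0]);e1/=np.linalg.norm(e1);e2=np.cross(axis,e1)
    un=lambda p:(base+p[:3],(lambda v:v/np.linalg.norm(v))(axis+p[3]*e1+p[4]*e2))
    p=np.zeros(5)
    for it in range(6):
        b,a=un(p);ax,rad=parts(P,b,a);tol=[14,10,7,5,5,5][it]
        side=P[(ax>-L+8)&(ax<-6)&(abs(rad-27)<tol)];cap=P[(abs(ax)<tol)&(rad<23)]
        def f(p):
            b,a=un(p);return np.r_[parts(side,b,a)[1]-27,parts(cap,b,a)[0]]
        p=least_squares(f,p,loss="soft_l1",f_scale=2).x
    b,a=un(p);return b,a,len(side),len(cap),np.std(f(p))
E
python3 - <<'E'
from h import *
T=np.load("top0.npz");S=np.load("side0.npz")
Pt=T["P"][130:260,115:275].reshape(-1,3);Ps=S["P"][150:390,60:300].reshape(-1,3)
Rz=R.from_euler('z',np.radians(10.2)).as_matrix();o=np.array([611.5,181.2,0])
ax=Rz@[-.574,0,.819]
for y,L in ((115,95),(0,62),(-115,62)):
  b0=o+Rz@[-16,y,159]
  for n,X in (("top",Pt),("side",Ps),("both",np.r_[Pt,Ps])):
    b,a,ns,nc,e=bfit(X,b0,ax,L=L);print(y,n,b.round(1),a.round(3),ns,nc,round(e,2), "lean",np.degrees(np.arccos(a[2])).round(1),"az",np.degrees(np.arctan2(-a[1],-a[0])).round(1))
# tray walls: local pts
im,P=T["im"],T["P"];c=np.array([545,-274,0]);Rt=R.from_euler('z',np.radians(-3)).as_matrix()
for n,P in (("top",T["P"]),("side",S["P"])):
  q=(P.reshape(-1,3)-c)@Rt;q=q[(abs(q[:,0])<130)&(abs(q[:,1])<130)]
  for nm,i,s in (("far",0,1),("near",0,-1),("left",1,1),("right",1,-1)):
    k=q[(q[:,i]*s>55)&(abs(q[:,1-i])<50)&(q[:,2]>14)]
    e=k[k[:,2]>np.percentile(k[:,2],90)].mean(0) if len(k) else 0
    print(n,nm,len(k),e)
E
```

```text
115 top [575.8 293.1 157. ] [-0.569 -0.101  0.816] 307 257 1.17 lean 35.3 az 10.1
115 side [578.9 290.4 157. ] [-0.571 -0.11   0.814] 456 602 0.95 lean 35.6 az 10.9
115 both [577.3 291.4 156.4] [-0.57  -0.11   0.814] 767 862 1.39 lean 35.5 az 11.0
0 top [596.7 179.3 151.7] [-0.755 -0.139  0.641] 258 213 1.24 lean 50.1 az 10.4
0 side [599.9 178.6 152.6] [-0.751 -0.136  0.646] 425 437 0.93 lean 49.8 az 10.3
0 both [598.6 179.  152. ] [-0.752 -0.137  0.645] 681 652 1.35 lean 49.8 az 10.3
-115 top [616.5  66.6 151.5] [-0.759 -0.13   0.638] 254 217 1.08 lean 50.3 az 9.7
-115 side [619.8  65.  152.7] [-0.753 -0.138  0.644] 410 339 0.91 lean 49.9 az 10.4
-115 both [618.4  65.6 152. ] [-0.754 -0.135  0.643] 664 564 1.34 lean 50.0 az 10.1
top far 351 [105.33100747   1.96124438  33.17719402]
top near 320 [-100.90341522   -2.56569466   39.68486462]
top left 302 [-2.72677536 96.74510627 32.89130236]
top right 359 [-10.17554967 -96.28991967  32.5122268 ]
side far 372 [108.01419176   1.50688599  33.95593763]
side near 220 [-99.76277533  -9.8926445   40.55940324]
side left 191 [-8.01310817 98.45039535 33.7460106 ]
side right 461 [ -3.45317791 -97.94656133  32.97356721]
```

Measured: the tall beaker is on the +y peg, with base at (577,291,157), axis (-0.57,-0.106,0.815) and length 95. The tray centre is (545,-274) with yaw -3°. Next: fold the right wall.

```bash
python3 -m creep '{"translation":[[28.56,16.59,-14],[28.56,16.59,-14],[28.56,16.59,-14],[28.56,16.59,-14],[28.56,16.59,-14],[28.56,16.59,-14],[28.56,16.59,-14],[28.56,16.59,-14]],"delta_rot":[[0,0,-10],[0,0,-20],[0,0,-26.8],[0,0,-26.8],[0,0,-26.8],[0,0,-26.8],[0,0,-26.8],[0,0,-26.8]],"hand":[0,0,0,0,0,0,0,0]}'
```

```text
clock: 1.15
position: [537.7, -405.9, 91.1]
ee_rot: [0.026, 1.0, 0.0, -0.0]
contact_force: [-1.0, 0.1, 0.4]
gripper_width: 0.3
grasp_force: 0.0
```

```bash
python3 -m creep '{"translation":[[0,0,-4.5],[0,0,-7.5],[0,0,-7.5],[0.1,2,-7.5],[0.2,4,-7.5],[0.26,4.9,-7.5],[0.28,5.3,-7.5],[0.28,5.3,-7.5]],"delta_rot":[[0,0,0],[0,0,0],[0,0,0],[0,0,0],[0,0,0],[0,0,0],[0,0,0],[0,0,0]],"hand":[0,0,0,0,0,0,0,0]}'
```

```text
clock: 2.15
position: [540.9, -352.3, 16.6]
ee_rot: [0.026, 1.0, 0.0, 0.0]
contact_force: [-0.8, -0.0, -0.3]
gripper_width: 0.3
grasp_force: 0.0
```

```bash
python3 -m creep '{"translation":[[0.01,0.15,0],[0.01,0.15,0]],"delta_rot":[[0,0,0],[0,0,0]],"hand":[0,0]}'; python3 -m creep '{"translation":[[0.01,0.15,0],[0.01,0.15,0]],"delta_rot":[[0,0,0],[0,0,0]],"hand":[0,0]}'
```

```text
clock: 2.4
position: [540.7, -351.9, 16.2]
ee_rot: [0.026, 1.0, -0.0, -0.0]
contact_force: [-1.6, -2.7, 1.5]
gripper_width: 0.1
grasp_force: 1.7
clock: 2.65
position: [540.7, -351.7, 16.2]
ee_rot: [0.026, 1.0, -0.001, -0.0]
contact_force: [-1.1, -8.2, 0.0]
gripper_width: -0.0
grasp_force: 4.3
```

```bash
python3 -m creep '{"translation":[[-0.2,-3.5,0],[-0.2,-3.5,6],[-6,2,6.5],[-12.39,8.25,6.5],[-12.39,8.25,6.5],[-12.39,8.25,6],[-12.39,8.25,0],[-12.39,8.25,0]],"delta_rot":[[0,0,0],[0,0,0],[0,0,0],[0,0,0],[0,0,0],[0,0,0],[0,0,0],[0,0,0]],"hand":[0,0,0,0,0,0,0,0]}'
```

```text
clock: 3.65
position: [414.2, -266.5, 12.3]
ee_rot: [0.027, 1.0, 0.002, -0.005]
contact_force: [-0.3, 0.2, 1.7]
gripper_width: -0.2
grasp_force: 0.0
```

```bash
python3 -m creep '{"translation":[[0,0,0.3],[1.5,-0.08,0.3],[3,-0.16,0.3],[3.9,-0.2,0.3],[4.3,-0.22,0.3],[4.4,-0.23,0.3],[4.5,-0.23,0.3],[4.5,-0.23,0.3]],"delta_rot":[[0,0,0],[0,0,0],[0,0,0],[0,0,0],[0,0,0],[0,0,0],[0,0,0],[0,0,0]],"hand":[0,0,0,0,0,0,0,0]}'
```

```text
clock: 4.65
position: [461.8, -269.6, 19.2]
ee_rot: [0.026, 1.0, 0.0, -0.0]
contact_force: [-0.1, 0.5, -0.5]
gripper_width: 0.2
grasp_force: 0.4
```

```bash
python3 -m creep '{"translation":[[0.2,-0.01,0],[0.2,-0.01,0]],"delta_rot":[[0,0,0],[0,0,0]],"hand":[0,0]}'; python3 -m creep '{"translation":[[0.2,-0.01,0],[0.2,-0.01,0]],"delta_rot":[[0,0,0],[0,0,0]],"hand":[0,0]}'
```

```text
clock: 4.9
position: [462.4, -269.5, 19.1]
ee_rot: [0.026, 1.0, 0.0, -0.002]
contact_force: [-5.2, -0.1, 4.8]
gripper_width: -0.1
grasp_force: 2.6
clock: 5.15
position: [462.5, -269.5, 19.0]
ee_rot: [0.026, 1.0, 0.001, -0.004]
contact_force: [-8.7, 0.5, 7.3]
gripper_width: -0.1
grasp_force: 4.4
```

```bash
python3 -m creep '{"translation":[[-3.5,0.2,0],[-3.5,0.2,6],[-1,5,6.5],[4,9,6.5],[8.67,12.76,6.5],[8.67,12.76,6.3],[8.67,12.76,0],[8.67,12.76,0]],"delta_rot":[[0,0,0],[0,0,0],[0,0,0],[0,0,0],[0,0,0],[0,0,0],[0,0,0],[0,0,0]],"hand":[0,0,0,0,0,0,0,0]}'; python3 -m creep '{"translation":[[0,0,-0.2],[-0.1,-2,-0.2],[-0.2,-4,-0.2],[-0.26,-4.9,-0.2],[-0.28,-5.2,-0.2],[-0.28,-5.4,-0.2],[-0.28,-5.4,-0.2]],"delta_rot":[[0,0,0],[0,0,0],[0,0,0],[0,0,0],[0,0,0],[0,0,0],[0,0,0]],"hand":[0,0,0,0,0,0,0]}'
```

```text
clock: 6.15
position: [548.9, -142.2, 14.9]
ee_rot: [0.027, 1.0, 0.0, -0.005]
contact_force: [-0.1, -1.0, 0.1]
gripper_width: -0.1
grasp_force: 0.0
clock: 7.02
position: [549.8, -196.7, 17.1]
ee_rot: [0.026, 1.0, -0.0, -0.0]
contact_force: [0.5, -0.4, -0.0]
gripper_width: -0.0
grasp_force: 0.1
```

```bash
python3 -m creep '{"translation":[[-0.01,-0.15,0],[-0.01,-0.15,0]],"delta_rot":[[0,0,0],[0,0,0]],"hand":[0,0]}'; python3 -m creep '{"translation":[[-0.01,-0.15,0],[-0.01,-0.15,0]],"delta_rot":[[0,0,0],[0,0,0]],"hand":[0,0]}'
```

```text
clock: 7.28
position: [549.7, -197.0, 17.0]
ee_rot: [0.026, 1.0, 0.0, -0.001]
contact_force: [-0.3, 4.9, 2.8]
gripper_width: -0.3
grasp_force: 2.7
clock: 7.52
position: [549.7, -197.2, 17.0]
ee_rot: [0.026, 1.0, 0.001, -0.001]
contact_force: [-0.5, 10.4, 4.7]
gripper_width: -0.2
grasp_force: 5.5
```

```bash
python3 -m creep '{"translation":[[0.2,3.5,0],[0.2,3.5,6],[5,1,6.5],[9,-4,6.5],[12.99,-8.18,6.5],[12.99,-8.18,6.3],[12.99,-8.18,0],[12.99,-8.18,0]],"delta_rot":[[0,0,0],[0,0,0],[0,0,0],[0,0,0],[0,0,0],[0,0,0],[0,0,0],[0,0,0]],"hand":[0,0,0,0,0,0,0,0]}'; python3 -m creep '{"translation":[[0,0,0],[-2,0.1,0],[-3.8,0.2,0],[-4.5,0.24,0],[-4.8,0.25,0],[-4.8,0.25,0]],"delta_rot":[[0,0,0],[0,0,0],[0,0,0],[0,0,0],[0,0,0],[0,0,0]],"hand":[0,0,0,0,0,0]}'
```

```text
clock: 8.52
position: [674.0, -279.5, 10.3]
ee_rot: [0.027, 1.0, 0.002, -0.007]
contact_force: [-0.0, 0.1, 0.2]
gripper_width: 0.3
grasp_force: 0.0
clock: 9.28
position: [632.8, -278.7, 18.3]
ee_rot: [0.026, 1.0, -0.0, 0.001]
contact_force: [1.9, 0.2, 1.5]
gripper_width: -0.1
grasp_force: 1.1
```

```bash
python3 -m creep '{"translation":[[-0.2,0.01,0],[-0.2,0.01,0]],"delta_rot":[[0,0,0],[0,0,0]],"hand":[0,0]}'; python3 -m creep '{"translation":[[-0.2,0.01,0],[-0.2,0.01,0]],"delta_rot":[[0,0,0],[0,0,0]],"hand":[0,0]}'
```

```text
clock: 9.52
position: [632.6, -278.7, 18.1]
ee_rot: [0.025, 1.0, -0.001, 0.003]
contact_force: [5.8, 0.8, 2.1]
gripper_width: -0.1
grasp_force: 2.7
clock: 9.78
position: [632.5, -278.8, 18.2]
ee_rot: [0.025, 1.0, -0.001, 0.005]
contact_force: [8.8, 0.3, 0.1]
gripper_width: 0.2
grasp_force: 4.4
```

All four walls reached their stops. The refined tray centre is (547.5,-274.4). I'll retreat and start heading to the rack, then check with the cameras.

```bash
python3 -m creep '{"translation":[[4,-0.2,0],[4,-0.2,6],[1,4,11],[-3,9,15],[-6,14,19],[-9,19,22],[-12.3,24,24],[-12.3,27.8,24]],"delta_rot":[[0,0,0],[0,0,0],[0,0,0],[0,0,0],[0,0,0],[0,0,0],[0,0,0],[0,0,0]],"hand":[0,0,0,8,8,8,8,8]}'
python3 - <<'E'
from h import *
s=read_state();print(s["position"],s["joints"])
imT,dT=get_image("top");imS,dS=get_image("side")
o=np.hstack([cv2.resize(imT[180:300,315:430],(480,500)),cv2.resize(imS[110:250,265:440],(320,256)).repeat(1,0) if 0 else cv2.copyMakeBorder(cv2.resize(imS[110:250,265:440],(320,256)),0,244,0,0,0)])
cv2.imwrite("pics/tray1.png",o[...,::-1])
X=np.r_[pts("top",dT)[130:260,115:275].reshape(-1,3),pts("side",dS)[150:390,60:300].reshape(-1,3)]
b,a,*e=bfit(X,[577,291,157],[-.57,-.106,.815]);print(b,a,e)
c=np.array([547.5,-274.4,0]);Rt=R.from_euler('z',np.radians(-3)).as_matrix()
for n,d in (("top",dT),("side",dS)):
  q=(pts(n,d).reshape(-1,3)-c)@Rt;q=q[(abs(q[:,0])<130)&(abs(q[:,1])<130)&(q[:,2]>40)&(q[:,2]<60)]
  for nm,i,sg in (("far",0,1),("near",0,-1),("left",1,1),("right",1,-1)):
    k=q[(q[:,i]*sg>45)&(abs(q[:,1-i])<50)];print(n,nm,len(k),np.median(k,0).round(1) if len(k) else 0)
a=a/np.linalg.norm(a);R0=R.from_quat(s["ee_rot"]).as_matrix()
z=-a;y=np.array([a[1],-a[0],0]);y/=np.linalg.norm(y)
if y@R0[:,1]<0:y=-y
R1=np.column_stack([np.cross(y,z),y,z]);rv=R.from_matrix(R1@R0.T).as_rotvec(degrees=True)
print("rotvec",rv,"pre shift cm",(b+50*a-s["position"])/10,"lift dir",a)
E
```

```text
clock: 10.78
position: [503.7, -4.3, 257.0]
ee_rot: [0.027, 1.0, -0.0, -0.001]
contact_force: [0.5, 1.4, -0.7]
gripper_width: 79.9
grasp_force: 0.0
[503.74888388  -4.29718782 257.03943938] [ 3.14098398e-01  1.59113270e-01 -2.39158289e-01 -2.74006159e-04
 -1.17419996e+00 -1.93825666e+00]
[577.06761581 291.41641311 156.23267957] [-0.57331171 -0.11005711  0.81191201] [755, 862, np.float64(1.4168678487117923)]
top far 62 [67.7 -0.1 46.3]
top near 61 [-74.   -1.2  46.1]
top left 77 [-1.4 61.1 45.1]
top right 80 [ -4.1 -62.5  46.5]
side far 17 [69.7 39.2 47.3]
side near 87 [-73.6  -0.1  46.7]
side left 127 [-1.8 61.6 45.6]
side right 122 [ -1.1 -62.   45.7]
rotvec [  2.4628987  -35.81312613  13.47938639] pre shift cm [ 4.46531465 29.02107453 -6.02111592] lift dir [-0.57331171 -0.11005711  0.81191201]
```

View pics/tray1.png

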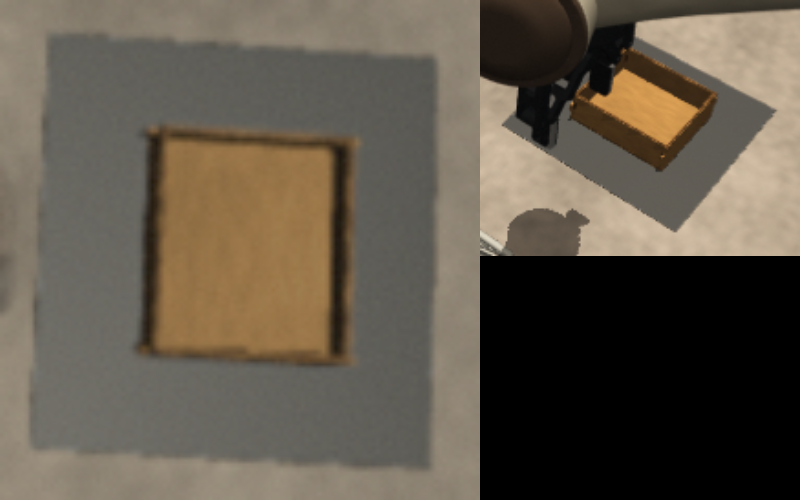

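The crop shows all four walls upright, around the tray at top-crop corners (150,130) to (350,360). The beaker is unmoved. Next is the pre-grasp on the beaker axis.

```bash
python3 -m creep '{"translation":[[1,5,0],[2,10,0],[3,15,0],[3,20,0],[4,25,0],[4.36,28.62,-1],[4.36,28.62,-6.05],[4.36,28.62,-6.05]],"delta_rot":[[0.6,-9,3.4],[1.2,-18,6.7],[1.8,-26,10],[2.4,-35.8,13.5],[2.4,-35.8,13.5],[2.4,-35.8,13.5],[2.4,-35.8,13.5],[2.4,-35.8,13.5]],"hand":[8.5,8.5,8.5,8.5,8.5,8.5,8.5,8.5]}'
python3 - <<'E'
from h import *
s=read_state();b=np.array([577.1,291.4,156.3]);a=np.array([-.572,-.109,.812]);a/=np.linalg.norm(a)
M=R.from_quat(s["ee_rot"]).as_matrix();r=s["position"]-b;print("ax",r@a,"off",(r-(r@a)*a).round(1),"in tool",(M.T@(r-(r@a)*a)).round(1),"z",M[:,2],"y",M[:,1],s["joints"].round(2))
E
```

```text
clock: 11.88
position: [556.5, 278.3, 217.3]
ee_rot: [-0.097, 0.955, 0.025, 0.281]
contact_force: [-0.0, 0.5, 0.6]
gripper_width: 85.0
grasp_force: 0.0
ax 62.841056310450256 off [15.3 -6.3 10. ] in tool [-17.   -9.3  -0.9] z [ 0.5313529   0.10190425 -0.84099918] y [-0.1992642   0.97991965 -0.00716009] [ 0.71  0.17 -0.75  1.11 -0.3  -3.1 ]
```

The full-tilt pose drives joint 6 to its limit and joint 5 towards singularity. Since the pads may pivot about their closing axis, I'll grasp with only about 12° of tool tilt.

```bash
cat > g.py <<'E'
from h import *
b=np.array([577.1,291.4,156.3]);a=np.array([-.572,-.109,.812]);a/=np.linalg.norm(a)
def goal(back,tilt=12,depth=23,head=10.8):
    h=np.radians(head);t=np.radians(tilt);z=np.array([np.sin(t)*np.cos(h),np.sin(t)*np.sin(h),-np.cos(t)])
    y=np.array([-np.sin(h),np.cos(h),0]);return b-26*a+(depth-back)*z,np.column_stack([np.cross(y,z),y,z])
def delta(p,M):
    s=read_state();R0=R.from_quat(s["ee_rot"]).as_matrix()
    return (p-s["position"])/10,R.from_matrix(M@R0.T).as_rotvec(degrees=True),s["joints"].round(2)
E
python3 -c "
from g import *
print(delta(*goal(90)))"
```

```text
(array([ 2.18247838,  1.33674244, -1.66293095]), array([-3.61386031, 20.43893702, -0.76091814]), array([ 0.71,  0.17, -0.75,  1.11, -0.3 , -3.1 ]))
```

```bash
python3 -m creep '{"translation":[[0,0.5,1],[0.5,1,1],[1,1.3,1],[2.2,1.3,0],[2.2,1.3,0],[2.2,1.3,0]],"delta_rot":[[-1.8,10,-0.4],[-3.6,20.4,-0.8],[-3.6,20.4,-0.8],[-3.6,20.4,-0.8],[-3.6,20.4,-0.8],[-3.6,20.4,-0.8]],"hand":[8.5,8.5,8.5,8.5,8.5,8.5]}'
python3 -c "
from g import *
print(delta(*goal(90)))"
```

```text
clock: 12.62
position: [578.0, 289.9, 220.6]
ee_rot: [-0.092, 0.99, 0.011, 0.107]
contact_force: [-0.5, -0.1, 0.2]
gripper_width: 84.8
grasp_force: 0.0
(array([ 0.03116931,  0.17461348, -1.98486472]), array([-0.17775016,  0.28130906,  0.19254836]), array([ 0.77,  0.33, -0.17,  0.15, -0.89, -2.24]))
```

```bash
python3 -m creep '{"translation":[[0,0.17,-2],[0,0.17,-2],[0.65,0.3,-5],[1.25,0.4,-8],[1.85,0.52,-10.8],[1.85,0.52,-10.8],[1.85,0.52,-10.8]],"delta_rot":[[0,0,0],[0,0,0],[0,0,0],[0,0,0],[0,0,0],[0,0,0],[0,0,0]],"hand":[8.5,8.5,8.5,8.5,8.5,8.5,8.5]}'
python3 - <<'E'
from g import *
print(delta(*goal(0)))
imS,dS=get_image("side");imW,dW=get_image("wrist")
cv2.imwrite("pics/g1.png",np.hstack([cv2.resize(imS[150:390,60:300],(400,400)),cv2.resize(imW,(400,300))[:,:] if 0 else cv2.copyMakeBorder(cv2.resize(imW,(400,300)),0,100,0,0,0)])[...,::-1])
E
```

```text
clock: 13.5
position: [597.6, 297.2, 115.1]
ee_rot: [-0.093, 0.99, 0.012, 0.108]
contact_force: [-0.3, -0.3, -0.6]
gripper_width: 85.2
grasp_force: 0.0
(array([-0.08765526, -0.20395051, -0.23891938]), array([-0.35721244,  0.449598  ,  0.0676285 ]), array([ 0.75,  0.46, -0.27,  0.18, -0.66, -2.27]))
```

View pics/g1.png

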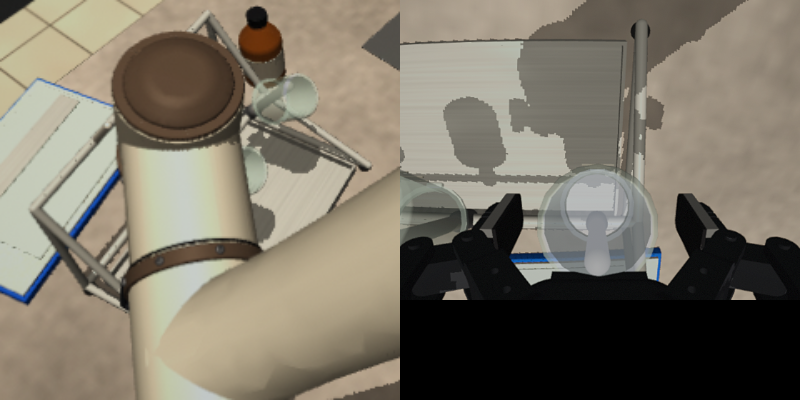

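The wrist view shows the beaker at (598,220), centred between the pads at (510,225) and (690,225), with nothing touching. Closing now.

```bash
python3 -m creep '{"translation":[[0,-0.1,-0.1],[0,-0.1,-0.1],[0,-0.1,-0.1],[0,-0.1,-0.1],[0,-0.1,-0.1],[0,-0.1,-0.1]],"delta_rot":[[0,0,0],[0,0,0],[0,0,0],[0,0,0],[0,0,0],[0,0,0]],"hand":[7,6,5,4,4,4]}'
```

```text
clock: 14.35
position: [597.2, 295.7, 112.9]
ee_rot: [-0.092, 0.99, 0.012, 0.107]
contact_force: [-2.8, -2.4, 6.6]
gripper_width: 53.8
grasp_force: 62.1
```

```bash
python3 -m creep '{"translation":[[-0.57,-0.11,0.81],[-1.43,-0.27,2.03],[-2.3,-0.44,3.25],[-3.15,-0.6,4.47],[-4,-0.76,5.7],[-4.9,-0.93,6.9],[-5.8,-1.1,8.2],[-6.3,-1.2,8.93]],"delta_rot":[[0,0,0],[0,0,0],[0,0,0],[0,0,0],[0,0,0],[0,0,0],[0,0,0],[0,0,0]],"hand":[4,4,4,4,4,4,4,4]}'
python3 -m creep '{"translation":[[0,0,0.5],[-0.5,0,2],[-1,0,3.5],[-1.5,0,5]],"delta_rot":[[0,0,0],[0,0,0],[0,0,0],[0,0,0]],"hand":[4,4,4,4]}'
python3 - <<'E'
from g import *
print(read_state()["joints"].round(2))
imT,dT=get_image("top");imS,dS=get_image("side");imW,dW=get_image("wrist")
f=lambda i:cv2.resize(i,(400,300))
cv2.imwrite("pics/l1.png",np.vstack([np.hstack([f(imT),f(imS)]),np.hstack([f(imW),f(imW*0)])])[...,::-1])
E
```

```text
clock: 15.35
position: [532.8, 283.3, 201.9]
ee_rot: [-0.092, 0.99, 0.012, 0.106]
contact_force: [0.7, 0.9, -1.9]
gripper_width: 53.6
grasp_force: 63.4
clock: 15.85
position: [518.9, 283.9, 252.8]
ee_rot: [-0.092, 0.99, 0.012, 0.107]
contact_force: [1.1, -0.3, -0.9]
gripper_width: 53.7
grasp_force: 63.4
[ 0.84  0.21 -0.26  0.16 -0.93 -2.31]
```

View pics/l1.png

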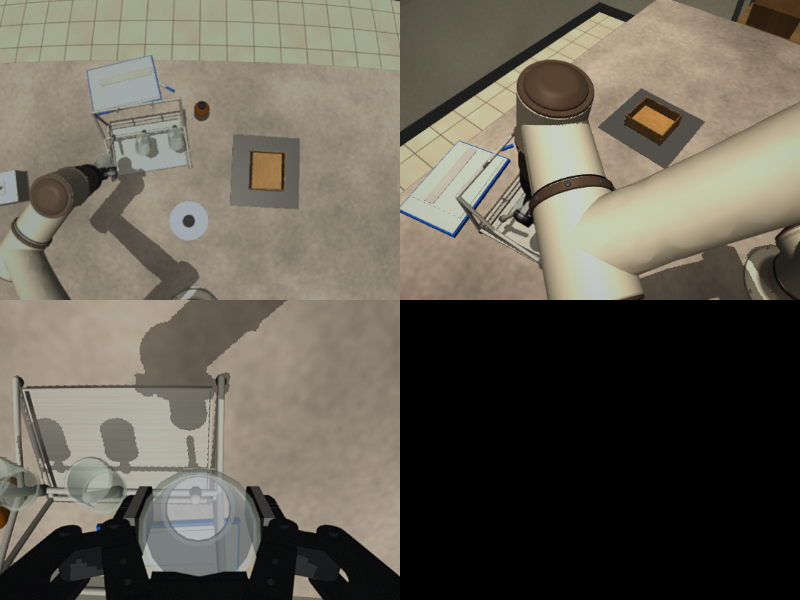

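The wrist view shows the beaker held between the pads at (195,525) and clear of its peg. The low beakers are still hanging at (95,480) and (15,480). Computing the transfer.

```bash
cat > p.py <<'E'
from g import *
Mg=R.from_quat([-0.092,0.99,0.012,0.107]).as_matrix();pg=np.array([597.2,295.7,112.9])
bt=Mg.T@(b-pg); at=Mg.T@a
def place(hz,at=at,bt=bt,head=-3,c=(546.5,-274.4)):
    # orientation: beaker axis up, tool y horizontal along heading+90
    h=np.radians(head);yaw=R.from_euler('z',h).as_matrix()
    th=np.arctan2(at[0],-at[2])   # axis in tool xz plane
    y=yaw@[0,1,0];up=np.array([0,0,1.]);
    at0=at/np.linalg.norm(at)
    # tool y ~ y ; build frames
    def fr(u,v): v=v-(u@v)*u; v/=np.linalg.norm(v); return np.column_stack([np.cross(v,u),v,u])
    M=fr(up,y)@fr(at0,np.array([0,1.,0])).T
    return np.array([*c,101+hz])-M@bt,M
E
python3 -c "
from p import *
print(at,bt);p,M=place(100);print(p,M[:,2]);print(delta(p,M))"
```

```text
[ 0.39531423  0.00183148 -0.91854412] [ 10.78265462  -0.33683582 -46.79402634]
[ 537.93992023 -273.52744066  153.7557022 ] [-0.39468508  0.02236918 -0.91854412]
(array([  1.86997023, -55.78444439,  -9.92211832]), array([ -2.63323971,  35.76894305, -13.13035611]), array([ 0.84,  0.21, -0.26,  0.16, -0.93, -2.31]))
```

```bash
python3 -m creep '{"translation":[[-1,-3,1],[-2,-8,2],[-2,-13,2],[-2,-18.5,2],[-1.5,-24,2],[-1,-29.5,2],[-0.5,-35,2],[0,-40,2]],"delta_rot":[[0,0,0],[-0.3,4.5,-1.6],[-0.7,9,-3.3],[-1,13.5,-5],[-1.3,18,-6.6],[-1.6,22.5,-8.2],[-2,27,-9.9],[-2.3,31.5,-11.5]],"hand":[4,4,4,4,4,4,4,4]}'
python3 -c "
from p import *
print(delta(*place(100)))"
```

```text
clock: 17.0
position: [519.2, -118.0, 271.0]
ee_rot: [0.011, 0.986, 0.007, -0.168]
contact_force: [0.9, -0.3, -0.9]
gripper_width: 53.6
grasp_force: 63.4
(array([  1.87009389, -15.54878256, -11.7278374 ]), array([-0.27858475,  3.99451489, -1.57018018]), array([ 0.06,  0.38,  0.07, -0.04, -1.6 , -1.65]))
```

```bash
python3 -m creep '{"translation":[[0.5,-5,0],[1,-10,0],[1.9,-14,-2],[1.9,-15.5,-6],[1.9,-15.5,-10],[1.9,-15.5,-11.7],[1.9,-15.5,-11.7],[1.9,-15.5,-11.7]],"delta_rot":[[-0.1,1.3,-0.5],[-0.3,4,-1.6],[-0.3,4,-1.6],[-0.3,4,-1.6],[-0.3,4,-1.6],[-0.3,4,-1.6],[-0.3,4,-1.6],[-0.3,4,-1.6]],"hand":[4,4,4,4,4,4,4,4]}'
python3 - <<'E'
from p import *
print(delta(*place(100)))
imT,dT=get_image("top");imS,dS=get_image("side");imW,dW=get_image("wrist")
f=lambda i:cv2.resize(i,(400,300))
cv2.imwrite("pics/h1.png",np.vstack([np.hstack([cv2.resize(imT[150:300,300:500],(400,300)),cv2.resize(imS[50:260,220:500],(400,300))]),np.hstack([f(imW),f(imW*0)])])[...,::-1])
s=read_state();M=R.from_quat(s["ee_rot"]).as_matrix();bb=s["position"]+M@bt;aa=M@at;print("pred",bb,aa)
for n,d in (("side",dS),("wrist",dW)):
  try:
    X=pts(n,d).reshape(-1,3);X=X[np.linalg.norm(X-(bb-45*aa),axis=1)<80]
    r=bfit(X,bb,aa);print(n,r[0].round(1),r[1].round(3),r[2:])
  except Exception as ex:print(n,ex)
E
```

```text
clock: 18.0
position: [539.3, -271.3, 156.2]
ee_rot: [0.025, 0.98, 0.005, -0.199]
contact_force: [-0.4, -1.0, -0.8]
gripper_width: 53.7
grasp_force: 63.4
(array([-0.1328517 , -0.22351411, -0.24840976]), array([ 0.11074691,  0.32169777, -0.11664304]), array([-0.17,  0.6 ,  0.1 ,  0.05, -1.47, -1.46]))
pred [ 547.25112836 -271.94819502  203.47266876] [-0.00578751  0.0014413   0.99998221]
side [ 550.4 -272.4  203.9] [0.001 0.028 1.   ] (484, 171, np.float64(1.30899939164248))
wrist [ 541.6 -272.4  203.2] [-0.024  0.01   1.   ] (1554, 16135, np.float64(1.183468796282852))
```

View pics/h1.png

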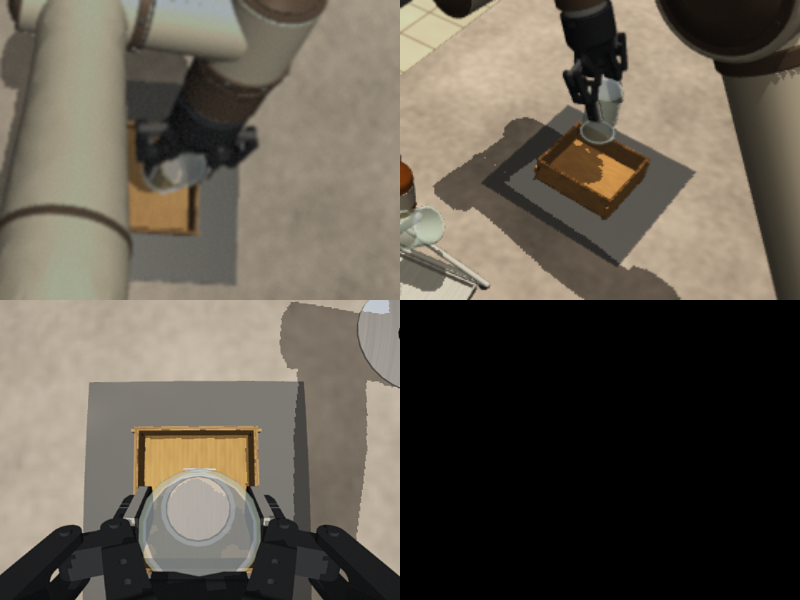

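The beaker is vertical over the tray centre (wrist view (200,530), tray around it), and the prediction and fits agree to about 2°. Lowering.

```bash
python3 -m creep '{"translation":[[0,0,-2.5],[0,0,-5],[0,0,-7],[0,0,-8.5],[0,0,-9.3],[0,0,-9.6],[0,0,-9.6],[0,0,-9.6]],"delta_rot":[[0,0.3,0],[0,0.3,0],[0,0.3,0],[0,0.3,0],[0,0.3,0],[0,0.3,0],[0,0.3,0],[0,0.3,0]],"hand":[4,4,4,4,4,4,4,4]}'
python3 - <<'E'
from p import *
s=read_state();M=R.from_quat(s["ee_rot"]).as_matrix();print("pred",s["position"]+M@bt,M@at)
E
python3 -m creep '{"translation":[[0,0,-0.1],[0,0,-0.2],[0,0,-0.2]],"delta_rot":[[0,0,0],[0,0,0],[0,0,0]],"hand":[4,4,4]}'
```

```text
clock: 19.15
position: [538.6, -271.3, 59.2]
ee_rot: [0.025, 0.979, 0.006, -0.202]
contact_force: [-1.1, 0.5, -1.9]
gripper_width: 53.8
grasp_force: 63.4
pred [ 547.17968123 -272.1178498   106.40281452] [0.00139924 0.00100394 0.99999852]
clock: 19.52
position: [538.1, -271.1, 56.4]
ee_rot: [0.025, 0.979, 0.006, -0.203]
contact_force: [-0.1, -0.1, -1.1]
gripper_width: 53.6
grasp_force: 63.4
```

```bash
python3 -m creep '{"translation":[[0,0,-0.1],[0,0,-0.15],[0,0,-0.15]],"delta_rot":[[0,0,0],[0,0,0],[0,0,0]],"hand":[4,4,4]}'; python3 -m creep '{"translation":[[0,0,-0.1],[0,0,-0.15],[0,0,-0.15]],"delta_rot":[[0,0,0],[0,0,0],[0,0,0]],"hand":[4,4,4]}'
```

```text
clock: 19.9
position: [538.1, -271.1, 54.9]
ee_rot: [0.025, 0.979, 0.006, -0.203]
contact_force: [0.2, 1.1, -1.4]
gripper_width: 54.0
grasp_force: 63.4
clock: 20.27
position: [538.2, -271.2, 54.4]
ee_rot: [0.025, 0.979, 0.006, -0.203]
contact_force: [-0.6, 1.1, 3.8]
gripper_width: 53.6
grasp_force: 63.6
```

Contact: force rising about 5 N. I'll press slightly to seat it, then open.

```bash
python3 -m creep '{"translation":[[0,0,-0.1],[0,0,-0.1],[0,0,-0.05],[0,0,0],[0,0,0],[0,0,0],[0,0,0],[0,0,0]],"delta_rot":[[0,0,0],[0,0,0],[0,0,0],[0,0,0],[0,0,0],[0,0,0],[0,0,0],[0,0,0]],"hand":[4,4,4,5.3,5.7,6.3,7,7.8]}'
python3 -m creep '{"translation":[[0,0,0],[0,0,0]],"delta_rot":[[0,0,0],[0,0,0]],"hand":[8,8]}'
python3 - <<'E'
from p import *
imS,dS=get_image("side");imW,dW=get_image("wrist")
s=read_state();M=R.from_quat(s["ee_rot"]).as_matrix();bb=s["position"]+M@bt;aa=np.array([0,0,1.]);print(bb)
for n,d in (("side",dS),("wrist",dW)):
    X=pts(n,d).reshape(-1,3);X=X[np.linalg.norm(X-(bb-45*aa),axis=1)<80]
    r=bfit(X,bb,aa);print(n,r[0].round(1),r[1].round(3),r[2:])
E
```

```text
clock: 21.28
position: [538.1, -271.1, 53.2]
ee_rot: [0.025, 0.979, 0.006, -0.203]
contact_force: [-0.2, -0.2, 0.0]
gripper_width: 78.2
grasp_force: 0.0
clock: 21.52
position: [538.2, -271.2, 53.5]
ee_rot: [0.025, 0.979, 0.006, -0.203]
contact_force: [-0.7, -0.8, -0.9]
gripper_width: 80.1
grasp_force: 0.0
[ 546.82515775 -271.98662642  100.74601561]
side [ 549.5 -274.5  101.3] [0.008 0.001 1.   ] (398, 181, np.float64(1.19080573484725))
wrist [ 546.8 -257.   101. ] [-0.01   0.03   0.999] (2131, 12006, np.float64(1.0602024387728148))
```

```bash
python3 -m creep '{"translation":[[0.4,-0.02,0.92],[1.2,-0.06,2.8],[2.3,-0.12,5.5],[3.9,-0.2,9.2],[5.9,-0.3,13.8],[5.9,-0.3,17],[5.9,-0.3,17],[5.9,-0.3,17]],"delta_rot":[[0,0,0],[0,0,0],[0,0,0],[0,0,0],[0,0,0],[0,0,0],[0,0,0],[0,0,0]],"hand":[8.5,8.5,8.5,8.5,8.5,8.5,8.5,8.5]}'
python3 - <<'E'
from p import *
imS,dS=get_image("side");imW,dW=get_image("wrist")
bb=np.array([547,-272,101.]);aa=np.array([0,0,1.])
for n,d in (("side",dS),("wrist",dW)):
    X=pts(n,d).reshape(-1,3);X=X[np.linalg.norm(X-(bb-45*aa),axis=1)<80]
    r=bfit(X,bb,aa);print(n,r[0].round(1),r[1].round(3),r[2:])
cv2.imwrite("pics/end.png",np.hstack([cv2.resize(imS[50:260,220:500],(400,300)),cv2.resize(imW,(400,300))])[...,::-1])
E
```

```text
clock: 22.62
position: [596.8, -273.9, 223.0]
ee_rot: [0.025, 0.979, 0.006, -0.203]
contact_force: [0.1, -0.1, -0.4]
gripper_width: 85.5
grasp_force: 0.0
side [ 549.1 -274.5  101.4] [ 0.002 -0.     1.   ] (526, 202, np.float64(1.1672478836933247))
wrist [ 549.8 -273.2  101.1] [-0.001  0.001  1.   ] (97, 2811, np.float64(0.6829965359133331))
```

View pics/end.png

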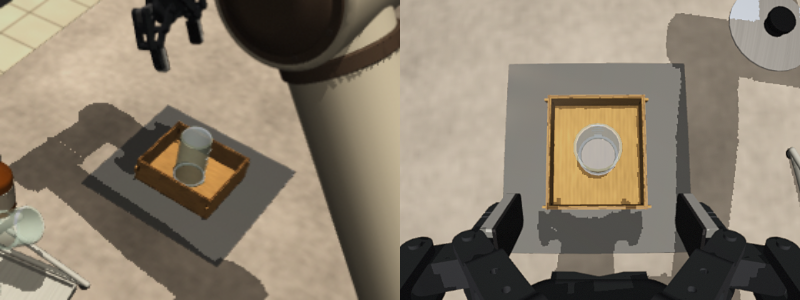

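The beaker stands upright in the tray centre (wrist (598,150)), the walls are up, and the gripper is clear.

```bash
python3 -c "
from bench import *
print(job_done())"
```

```text
the job is handed in; nothing more can be done
None
```

The job is handed in: all four tray walls are upright and the tall beaker stands released, mouth down, at the middle of the tray floor, finished at about 23 s of the 64 s allowed; the judge returned no verdict.

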